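Bring the long rail out through the stand base's short window

ROBOT

A 6-joint arm with a two-finger parallel gripper is mounted at the origin on the work surface. World frame = base frame: x ahead of the robot, y to its left, z up, the work surface at z = 0. Lengths are in mm, angles in rad, forces in N, time in s.
With the tool pointing down it reaches from about 275 to 1000 mm from the base axis. Payload 8.4 kg.
Tool frame: the origin (TCP) lies between the finger pads; the fingertips stand 22 mm ahead of it and the grasp point (between the pads) lies 3 mm ahead of it (r.nose_length is the z of the fingertips in the tool frame, in mm); z points along the fingers, y is the line along which they close (so a half turn about z gives the same grasp; the last joint's range is limited). The gripper opens to 85 mm and grips with 20 to 120 N. Pads are 22 mm wide; open, the fingers measure 114 mm over their backs; the gripper's body (76 mm by 85 mm) begins 54 mm behind the grasp point. The pads swing forward as they close: fully open they stand 13 mm farther back than shut.
Start: joints at [1.25, 0.353, 1.633, -0, 1.155, -0.002], TCP at [195.891, 593.511, 253.281] pointing down, gripper open.
Joint ranges: [-2.63, 2.63], [-0.92, 2.1], [0.06, 2.66], [-1.3, 4.44], [0, 2.69], [-3.02, 3.02]. Speed limits (rad/s): [2.22, 2.22, 2.79, 3.14, 3.14, 3.14].

INTERFACE

Orientations are given as [roll, pitch, yaw] about the fixed x, y, z axes, in that order (R = Rz(yaw) Ry(pitch) Rx(roll)).
In Python, from rig import r, grab_frame, camera_params gives the robot as it stands (r), with the cameras as plain functions.
- The arm moves only by the tool shift_gripper, called as name(argument=value, ...), one argument or row to a line, values as JSON. Schema: {"type":"object","properties":{"deltas":{"type":"array","items":{"type":"array","prefixItems":[{"type":"array","items":{"type":"number"},"minItems":3,"maxItems":3},{"type":"array","items":{"type":"number"},"minItems":3,"maxItems":3},{"type":"number"}],"minItems":3,"maxItems":3},"minItems":1,"maxItems":5},"grip_n":{"type":"number"},"only":{"type":"string"},"quiet":{"type":"boolean"},"lines":{"type":"string"}},"required":["deltas"],"additionalProperties":false}. deltas is a list of rows, 1 to 5 of them, each written [[rx, ry, rz], [dx, dy, dz], opening]: a rotation vector rx, ry, rz in units of 0.05 rad, then dx, dy, dz in units of 50 mm, then the opening from 0.0 (shut) to 1.0 (fully open); each row shifts and turns the commanded pose from where the row before left it, along the tool's axes as they then stand; what a row does not reach is not made up. A row lasts 1/12 s, in which the tool goes at most 41.7 mm and 0.125 rad, less where a joint would pass 70% of its speed; a pose out of reach is approached as far as the arm can. The fingers move at their own pace and stop on an object; grip_n is the grip in N (left out, the last holds). Time passes only in rows, so rows that do not move let the fingers close. The tool returns the time, the measured TCP pose, the force, the opening and the grip force at its end. only (a regular expression) keeps the lines of the reply that match it, lines (a string "A,B") keeps lines A to B, and quiet returns only ok. Input that does not fit is refused with a message, and nothing moves.
- r.sense(): the state, without advancing time (a new reading comes with each control period).
- grab_frame(name): name is "scene" or "top"; returns the picture (480x640x3 uint8, red, green, blue); there is no depth.
- camera_params(name): a dict with "fx", "fy", "cx", "cy" (pixels), "rvec" (rotation vector, rad) and "tvec" (3), from world to camera coordinates, as OpenCV has them. Camera axes: x right, y down, z forward; pixel columns grow to the right and rows downward; lengths in mm; the calibration is good to about 2 mm. A picture is of the moment at which its call begins. camera_params takes no time and is no camera call.
- r.sign_off(): hands the job in; it is judged then, once.
The state is a dict: "clock": time; "qpos": joint angles; "qvel": joint speeds; "joint_efforts": joint torques, N m; "eef_pos": TCP position; "tcp_rot": TCP orientation; "contact_force": force on the tool from outside, world axes, zero at the start; "wrist_torque": the same for the moment, N m; "opening": opening from 0.0 (shut) to 1.0 (fully open); "grasp_force": force on a finger pad.
Only numpy, scipy, OpenCV 4.12 (cv2) and the standard library are available. Lean on these libraries where they do the work, as an engineer would, in place of code of your own. Each camera call takes 0.05 s, during which the arm holds its last target. There are 200 camera calls.

TASK

The long aluminium rail lies inside the hollow base of the macro stand, under a window that is shorter than the rail. Grip it through the window and bring it out upwards, tilted, with the end farther from the lens that stands on the base coming out first, and without disturbing the lens or the thin metal filter ring on the base. Finish holding the whole rail still and level in the gripper, at least 8 cm above the base's top and touching nothing else: do not put it down or let go.

Things in the scene. Friction and masses are not known exactly. Their poses are not given: they have to be found in the camera images.
- base: Fixed dark hollow stand base, 400 mm long (y), 220 mm wide (x -90..130), 67 mm high. Origin: on the table under its window's centre; z up. Closed inside: a well with floor at z 6, 56 mm high under the top plate, y -190..190, x -80..80. On its top at x 103, y 0, beside the window: a round flange 44 mm wide, 8 mm high.
- window (a point): Centre of the window in the base's top, at the top surface (67 mm above the table), axes as the base's. The opening is 130 mm long (y -65..65) and 140 mm wide (x -70..70); the top plate around it is 5 mm thick (z 62..67 above the table).
- rail: The long aluminium rail, loose, 24 mm wide (x), 230 mm long (y), 14 mm high, 0.15 to 0.30 kg, black scale on top. Origin: centre of its underside. At the start it lies flat on the well's floor, along the base's y within 0.1 rad, its middle within 25 mm of the window's centre, both ends hidden under the top plate.
- rail_end_a (a point): Centre of the rail's end face at its own +y (at the start the end towards the base's +y), 115 mm along the rail from its middle and 7 mm above its underside.
- rail_end_b (a point): Centre of the rail's other end face, at its own -y, 115 mm from the middle and 7 mm above its underside.
- lens: Loose metal lens standing upright on the base's top plate, 60 mm diameter, 65 mm high, 0.3 kg. Origin: centre of its underside. It stands about 160 mm from the window's centre, beyond one end of the window, on the base's +y or -y side (differs from start to start). Not to be disturbed.
- filter_ring: Loose thin bare-metal ring, 54 mm outer diameter, 8 mm high, lying flat on the base's top plate beyond the window's other end from the lens, about 160 mm from the window's centre. Origin: centre of its underside. Not to be disturbed.

How it is judged:
By the outcome, as a careful person would: the job done as asked, in the order asked, and still so for the second after the job is handed in, while the arm keeps its last pose, push and grip.
It also fails if it takes over 42 s, if anything falls off the work surface, if the arm or the gripper's body presses on something with over 40 N, if the wrist force passes 120 N, or if a joint passes its speed limit or range.

## Working session

There is one attempt and no reset: what is moved stays moved. The work goes in short steps, Python scripts to look and compute and a tool call to move; the robot and the scene stay as the last step left them, time stands still between calls to the robot, and variables do not carry over. Pictures are saved under pics/ and viewed, at most 10 in all, crops included, and the job is handed in when it is done.

```bash
ls; mkdir -p pics; python3 - <<'E'
from rig import r, grab_frame, camera_params
import cv2
for n in("scene","top"):
    cv2.imwrite(f"pics/{n}0.png",grab_frame(n)[:,:,::-1]); print(camera_params(n))
print(r.sense(), r.nose_length)
E
```

```text
pics
rig.py
{'fx': 434.06367108604996, 'fy': 434.06367108604996, 'cx': 321.6201322601729, 'cy': 245.06641288616436, 'rvec': array([ 1.37484678,  2.06660771, -1.0012004 ]), 'tvec': array([ 221.50741075, -279.10532266, 1195.53178411])}
{'fx': 506.65992492544103, 'fy': 506.65992492544103, 'cx': 322.7314361471064, 'cy': 237.22295674777828, 'rvec': array([ 2.09987322, -2.16705877,  0.10850232]), 'tvec': array([ 73.90134788, 618.20528305, 726.84943271])}
{'clock': 0.1, 'qpos': array([ 1.24957057e+00,  3.53589457e-01,  1.63405844e+00,  1.75859792e-05,
        1.15521451e+00, -2.39996503e-03]), 'qvel': array([ 4.54487085e-04, -4.99532336e-04, -4.99397366e-04,  1.41462359e-03,
       -6.79385003e-05,  2.71585289e-04]), 'joint_efforts': array([ 1.02273767e-03, -6.06361413e+01, -3.42815995e+01,  1.70434132e-04,
        3.99029275e-03,  1.22863077e-05]), 'eef_pos': array([195.77475005, 593.12053529, 252.63070875]), 'tcp_rot': array([-3.14032294e+00, -1.91273757e-05,  2.82275974e+00]), 'contact_force': array([-0.02271246,  0.85412408, -0.02857261]), 'wrist_torque': array([ 0.01188044,  0.0099732 , -0.00751937]), 'grasp_force': 0.0, 'opening': 1.0017625508910515} 22.0
```

View pics/top0.png

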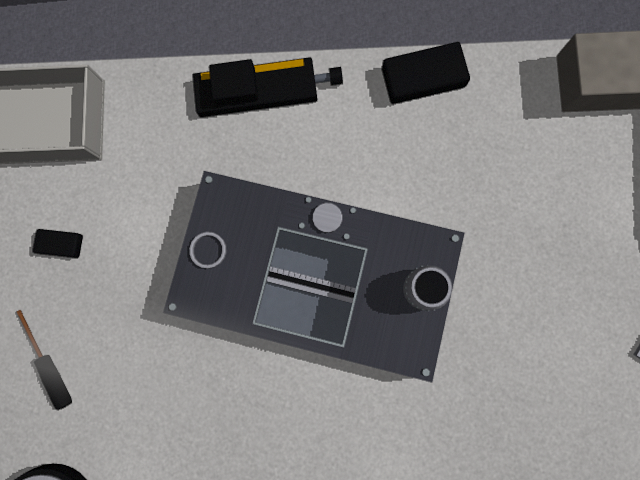

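View pics/scene0.png

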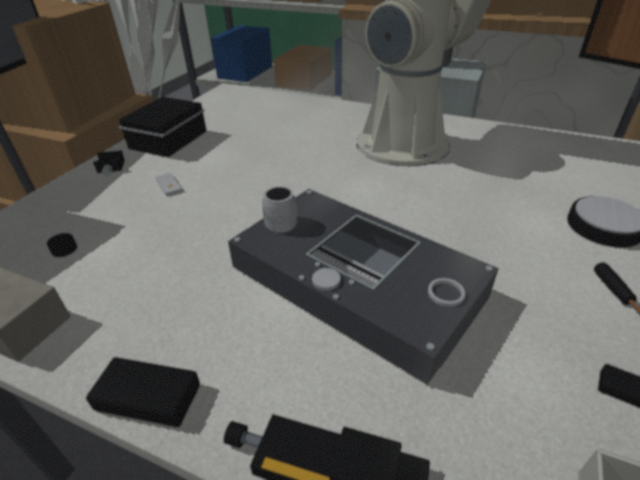

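The top view shows the base at corners (205,171), (464,233), (433,381), (165,313). The window is at (279,229), (367,248), (345,346), (254,324). The lens stands near (432,287), the ring at (207,250), the flange at (328,217), and the rail crosses the window at about row 282.

```bash
cat > h.py <<'E'
import numpy as np, cv2
from rig import r, grab_frame, camera_params
from scipy.spatial.transform import Rotation as R
def cast(n,px,z):
    c=camera_params(n); M=cv2.Rodrigues(c["rvec"])[0]; o=-M.T@c["tvec"]
    px=np.atleast_2d(px).astype(float)
    d=np.c_[(px[:,0]-c["cx"])/c["fx"],(px[:,1]-c["cy"])/c["fy"],np.ones(len(px))]@M
    return o+d*((z-o[2])/d[:,2])[:,None]
def proj(n,p):
    c=camera_params(n); K=np.array([[c["fx"],0,c["cx"]],[0,c["fy"],c["cy"]],[0,0,1]])
    return cv2.projectPoints(np.atleast_2d(p).astype(float),c["rvec"],c["tvec"],K,None)[0][:,0]
E
python3 - <<'E'
from h import *
np.set_printoptions(precision=1,suppress=True)
print("base",cast("top",[(205,171),(464,233),(433,381),(165,313)],67))
print("win",cast("top",[(279,229),(367,248),(345,346),(254,324)],67))
print("lens top",cast("top",(432,287),132),"ring",cast("top",(207,250),75),"fl",cast("top",(328,217),75))
im=cv2.imread("pics/top0.png")[220:355,245:375]
cv2.imwrite("pics/c0.png",cv2.resize(im,None,fx=4.4,fy=4.4,interpolation=cv2.INTER_CUBIC))
E
```

```text
base [[ 724.3  229.1   67. ]
 [ 616.2 -152.9   67. ]
 [ 407.5  -95.7   67. ]
 [ 513.1  287.4   67. ]]
win [[631.5 118.1  67. ]
 [598.8 -10.8  67. ]
 [459.   26.3  67. ]
 [493.6 156.8  67. ]]
lens top [[537.  -90.5 132. ]] ring [[602.8 223.6  75. ]] fl [[645.5  44.8  75. ]]
```

View pics/c0.png

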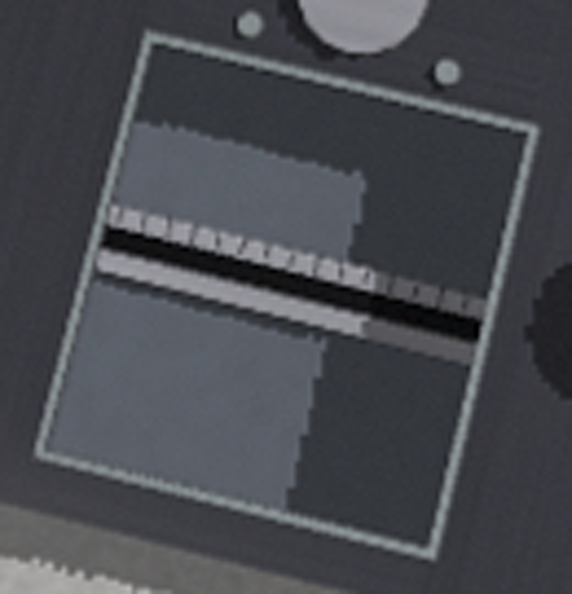

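The crop shows the rail's top face crossing the window, with edges at crop (110,207)-(485,300) and (98,270)-(470,360). Both ends are hidden. The lens is on the base's −y side, so end a (+y) comes out first.

```bash
cat >> h.py <<'E'
W0=np.array([545.7,72.6,0.]); YAW=-0.2755
B=R.from_euler('z',YAW)
def tob(p): return B.inv().apply(np.asarray(p)-W0)
def tow(p): return B.apply(p)+W0
def pose():
    s=r.sense(); return np.array(s["eef_pos"]),R.from_euler('xyz',s["tcp_rot"])
# tool orientation: base-frame yaw dy, tilt th (+: rail's +y end up, about base x)
def tool(th,dy=0.): # closing axis along -x or +x of base
    return B*R.from_euler('z',dy)*R.from_rotvec([th,0,0])*R.from_matrix(np.array([[0,1,0],[1,0,0],[0,0,-1.]]))
def plan(pb,Rt,n):
    """pb target TCP in base frame; prints n rows (tool axes), linear + slerp from measured pose"""
    p,Q=pose(); t=tow(pb); w=(Q.inv()*Rt).as_rotvec(); print("rotvec",w.round(3),"now base",tob(p).round(1))
    for k in range(n):
        Qk=Q*R.from_rotvec(w*k/n); print((w/n).round(3),Qk.inv().apply((t-p)/n).round(1))
E
python3 - <<'E'
from h import *
np.set_printoptions(precision=1,suppress=True)
f=lambda a:np.array(a)/4.4+[245,220]
u=tob(cast("top",f([(110,207),(485,300)]),20)); l=tob(cast("top",f([(98,270),(470,360)]),20))
print("rail edges",u,l); a=(u+l)/2; d=a[0]-a[1]; print("yaw",-np.arctan2(d[0],d[1]),"x at y0",a[1,0]-a[1,1]*d[0]/d[1])
print("win",tob(cast("top",[(279,229),(367,248),(345,346),(254,324)],67)))
print("lens",tob(cast("top",(432,287),132)),"ring",tob(cast("top",(207,250),75)))
print("scenecam",tob(-cv2.Rodrigues(camera_params("scene")["rvec"])[0].T@camera_params("scene")["tvec"]))
plan([0,30,160],tool(0,0),14)
E
```

```text
rail edges [[ 14.3  73.   20. ]
 [ 14.6 -63.7  20. ]] [[ -8.3  71.3  20. ]
 [ -6.9 -63.5  20. ]]
yaw 0.006104123155697295 x at y0 3.47039081651588
win [[ 70.2  67.1  67. ]
 [ 73.8 -65.8  67. ]
 [-70.8 -68.1  67. ]
 [-73.   66.9  67. ]]
lens [[  36.  -159.3  132. ]] ring [[ 13.8 160.8  75. ]]
scenecam [486.9 312.3 538.6]
rotvec [-0.   0.   1.5] now base [-478.3  405.7  252.6]
[-0.   0.   0.1] [-35.3 -25.3   6.6]
[-0.   0.   0.1] [-37.8 -21.3   6.6]
[-0.   0.   0.1] [-39.9 -17.1   6.6]
[-0.   0.   0.1] [-41.6 -12.6   6.6]
[-0.   0.   0.1] [-42.7  -8.    6.6]
[-0.   0.   0.1] [-43.3  -3.3   6.6]
[-0.   0.   0.1] [-43.4   1.4   6.6]
[-0.   0.   0.1] [-43.    6.1   6.6]
[-0.   0.   0.1] [-42.1  10.8   6.6]
[-0.   0.   0.1] [-40.7  15.3   6.6]
[-0.   0.   0.1] [-38.8  19.6   6.6]
[-0.   0.   0.1] [-36.4  23.7   6.6]
[-0.   0.   0.1] [-33.6  27.5   6.6]
[-0.   0.   0.1] [-30.4  31.    6.6]
```

The rows are not in the units I measure in: shifts go in units of 50 mm and turns go in units of 0.05 rad. I convert before sending: -16 mm is -0.32, -8 mm is -0.16, 0.11 rad is 2.2.

shift_gripper(
  deltas=[
    [[0,0,2.2],[-0.64,-0.46,0.1],0.5],
    [[0,0,2.2],[-0.68,-0.4,0.1],0.5],
    [[0,0,2.2],[-0.72,-0.32,0.1],0.5],
    [[0,0,2.2],[-0.76,-0.24,0.1],0.5],
    [[0,0,2.2],[-0.78,-0.16,0.1],0.5],
  ],
  grip_n=90,
)

```text
clock: 0.52
eef_pos: [310.7, 430.2, 227.8]
tcp_rot: [-3.141, 0.0, 2.268]
contact_force: [0.7, 0.5, 0.1]
opening: 0.501
grasp_force: 0.0
```

shift_gripper(
  deltas=[
    [[0,0,2.2],[-0.78,-0.08,0.1],0.5],
    [[0,0,2.2],[-0.78,0,0.1],0.5],
    [[0,0,2.2],[-0.78,0.08,0.1],0.5],
    [[0,0,2.2],[-0.78,0.18,0.1],0.5],
    [[0,0,2.2],[-0.76,0.26,0.1],0.5],
  ],
)

```text
clock: 0.93
eef_pos: [421.2, 266.3, 203.0]
tcp_rot: [-3.142, -0.0, 1.718]
contact_force: [0.1, 1.0, -0.2]
opening: 0.5
grasp_force: 0.0
```

```bash
python3 - <<'E'
from h import *
np.set_printoptions(precision=3,suppress=True)
plan([3.5,42,110],tool(-0.1,0),7)
E
```

```text
rotvec [ 0.021 -0.098  0.422] now base [-172.5  152.6  203. ]
[ 0.003 -0.014  0.06 ] [-24.7  16.5  13.3]
[ 0.003 -0.014  0.06 ] [-23.5  18.   13.6]
[ 0.003 -0.014  0.06 ] [-22.2  19.4  13.8]
[ 0.003 -0.014  0.06 ] [-20.8  20.7  14.1]
[ 0.003 -0.014  0.06 ] [-19.3  22.   14.3]
[ 0.003 -0.014  0.06 ] [-17.7  23.1  14.5]
[ 0.003 -0.014  0.06 ] [-16.1  24.2  14.7]
```

shift_gripper(
  deltas=[
    [[0,-0.28,1.2],[-0.5,0.32,0.26],0.5],
    [[0,-0.28,1.2],[-0.46,0.36,0.26],0.5],
    [[0.2,-0.28,1.2],[-0.44,0.38,0.28],0.5],
    [[0,-0.28,1.2],[-0.42,0.42,0.28],0.5],
    [[0,-0.28,1.2],[-0.38,0.44,0.28],0.5],
  ],
)

```text
clock: 1.35
eef_pos: [521.2, 157.4, 137.2]
tcp_rot: [3.141, 0.071, 1.419]
contact_force: [0.6, -0.4, 0.7]
opening: 0.5
grasp_force: 0.0
```

shift_gripper(
  deltas=[
    [[0.2,-0.28,1.2],[-0.36,0.46,0.28],0.5],
    [[0,-0.28,1.2],[-0.32,0.48,0.28],0.5],
    [[0,0,0],[0,0,0],0.5],
  ],
)

```text
clock: 1.6
eef_pos: [562.3, 111.8, 110.2]
tcp_rot: [3.141, 0.101, 1.297]
contact_force: [-0.8, 0.9, 0.5]
opening: 0.5
grasp_force: 0.0
```

```bash
python3 - <<'E'
from h import *
np.set_printoptions(precision=3,suppress=True)
plan([3.5,42,45],tool(-0.1,0),4)
cv2.imwrite("pics/top1.png",grab_frame("top")[150:400,150:500,::-1])
E
```

```text
rotvec [0.    0.001 0.001] now base [  5.3  42.2 110.2]
[0. 0. 0.] [ 1.6 -0.5 16.2]
[0. 0. 0.] [ 1.6 -0.5 16.2]
[0. 0. 0.] [ 1.6 -0.5 16.2]
[0. 0. 0.] [ 1.6 -0.4 16.2]
```

View pics/top1.png

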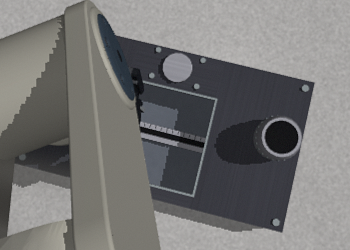

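The arm hides the +y half of the window from the top camera, but the rail is still in line with the gripper. I'll descend in steps.

shift_gripper(
  deltas=[
    [[0,0,0],[0.032,-0.01,0.32],0.5],
    [[0,0,0],[0.032,-0.01,0.32],0.5],
    [[0,0,0],[0.032,-0.01,0.32],0.5],
    [[0,0,0],[0.032,-0.008,0.32],0.5],
    [[0,0,0],[0.02,0,0.2],0.5],
  ],
)

```text
clock: 2.07
eef_pos: [557.3, 116.1, 37.2]
tcp_rot: [-3.141, 0.099, 1.304]
contact_force: [-0.4, 0.6, 1.1]
opening: 0.495
grasp_force: 0.0
```

shift_gripper(
  deltas=[
    [[0,0,0],[0,0,0.06],0.5],
    [[0,0,0],[0,0,0.02],0.5],
    [[0,0,0],[0,0,0],0.5],
  ],
)

```text
clock: 2.32
eef_pos: [558.6, 115.5, 34.7]
tcp_rot: [3.141, 0.099, 1.303]
contact_force: [0.1, -0.4, -0.1]
opening: 0.499
grasp_force: 0.0
```

```bash
python3 -c "
from h import *
print(tob(pose()[0]))
cv2.imwrite('pics/s1.png',grab_frame('scene')[150:380,200:520,::-1].repeat(2,0).repeat(2,1))"
```

```text
[ 0.7085663  44.77451979 34.70853855]
```

View pics/s1.png

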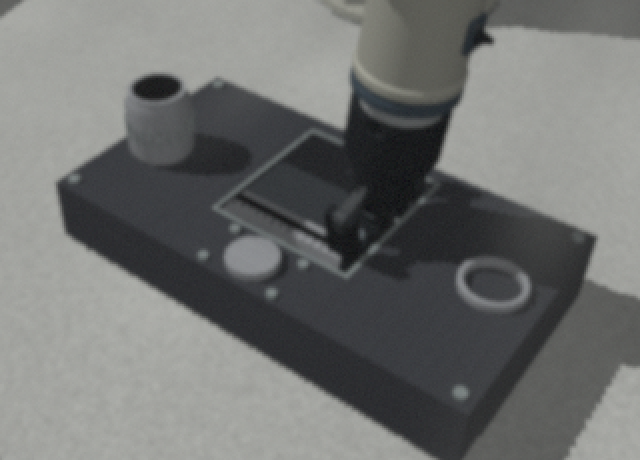

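The fingers are in the window over the rail and clear of the frame. I'll go the last few mm and close.

shift_gripper(
  deltas=[
    [[0,0,0],[-0.04,0.04,0.04],0.5],
    [[0,0,0],[0,0,0.04],0.5],
    [[0,0,0],[0,0,0.02],0.5],
    [[0,0,0],[0,0,0],0.5],
  ],
)

```text
clock: 2.7
eef_pos: [559.7, 112.1, 29.5]
tcp_rot: [3.141, 0.099, 1.302]
contact_force: [-0.1, 0.3, -0.8]
opening: 0.5
grasp_force: 0.0
```

shift_gripper(
  deltas=[
    [[0,0,0],[0,0,0],0],
    [[0,0,0],[0,0,0],0],
    [[0,0,0],[0,0,0],0],
    [[0,0,0],[0,0,0],0],
    [[0,0,0],[0,0,0],0],
  ],
  grip_n=100,
)

```text
clock: 3.12
eef_pos: [560.1, 112.3, 30.1]
tcp_rot: [3.14, 0.099, 1.302]
contact_force: [-1.5, -0.7, 4.9]
opening: 0.247
grasp_force: 98.9
```

```bash
python3 -c "
from h import *
print(tob(pose()[0]))"
```

```text
[ 3.02107228 42.13198705 30.1105615 ]
```

shift_gripper(
  deltas=[
    [[0,0,0],[0,0,-0.04],0],
    [[0,0,0],[0,0,-0.04],0],
    [[0,0,0],[-0.12,0,0],0],
    [[0,0,0],[-0.16,0,0],0],
    [[0,0,0],[-0.16,0,0],0],
  ],
)

```text
clock: 3.53
eef_pos: [553.5, 90.8, 35.6]
tcp_rot: [3.141, 0.099, 1.303]
contact_force: [0.0, -0.1, -1.3]
opening: 0.246
grasp_force: 98.1
```

shift_gripper(
  deltas=[
    [[0,0,0],[-0.16,0,0],0],
    [[0,0,0],[-0.16,0,0],0],
    [[0,0,0],[0,0,0],0],
  ],
)

```text
clock: 3.78
eef_pos: [548.9, 74.5, 37.3]
tcp_rot: [-3.141, 0.099, 1.301]
contact_force: [-0.2, 0.2, -2.5]
opening: 0.249
grasp_force: 98.2
```

```bash
python3 -c "
from h import *
print(tob(pose()[0]))
cv2.imwrite('pics/s2.png',grab_frame('scene')[190:310,280:460,::-1].repeat(4,0).repeat(4,1))"
```

```text
[ 2.61960687  2.66762976 37.2560136 ]
```

View pics/s2.png

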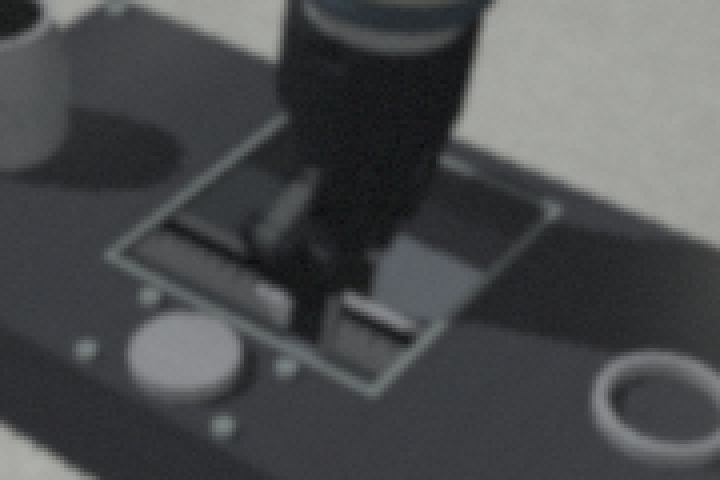

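The rail is lifted, level and off the floor. Its end seems to show just inside the window frame at crop (418,332).

```bash
python3 -c "
from h import *
f=lambda x,y:(280+x/4,190+y/4)
print(tob(cast('scene',[f(418,332),f(345,293)],27)))
print(tob(cast('scene',[f(375,390),f(553,210),f(110,256)],67)))"
```

```text
[[-6.02110876 41.54711244 27.        ]
 [-7.76005456  2.23675099 27.        ]]
[[ 70.41381189  67.46865386  67.        ]
 [-68.98886943  66.60079851  67.        ]
 [ 72.09187681 -64.93802666  67.        ]]
```

Scaled: -4 mm is -0.08, -2 mm is -0.04, 0.04 rad is 0.8.

shift_gripper(
  deltas=[
    [[0,0.6,0],[-0.04,0,-0.08],0],
    [[0,0.8,0],[-0.04,0,-0.08],0],
    [[0,0.8,0],[-0.04,0,-0.08],0],
    [[0,0.8,0],[-0.08,0,-0.04],0],
    [[0,0,0],[0,0,0],0],
  ],
)

```text
clock: 4.25
eef_pos: [547.5, 66.5, 52.1]
tcp_rot: [3.14, -0.053, 1.301]
contact_force: [0.9, 1.0, -0.2]
opening: 0.25
grasp_force: 98.5
```

```bash
python3 -c "
from h import *
print(tob(pose()[0]))
cv2.imwrite('pics/s3.png',grab_frame('scene')[190:310,280:460,::-1].repeat(4,0).repeat(4,1))"
```

```text
[ 3.43987191 -5.38965744 52.14807769]
```

View pics/s3.png

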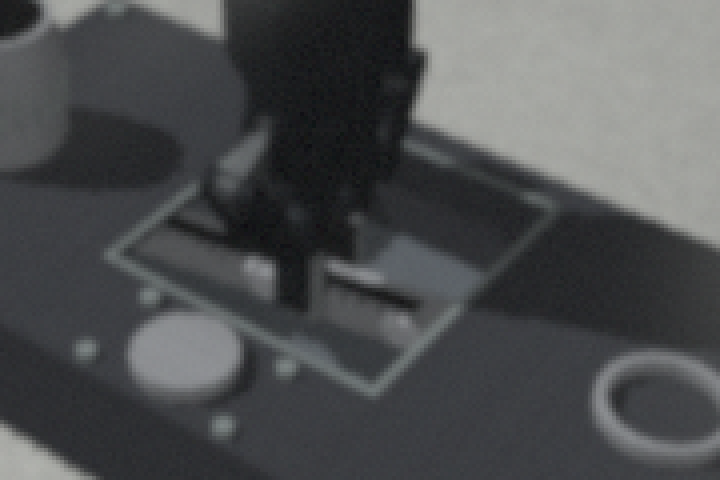

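```bash
python3 -c "
from h import *
f=lambda x,y:(280+x/4,190+y/4)
print(tob(cast('scene',[f(420,302),f(455,310),f(330,280)],51)))
im=grab_frame('scene')[245:290,350:405,::-1]
cv2.imwrite('pics/s4.png',cv2.resize(cv2.convertScaleAbs(im,alpha=1.8),None,fx=12,fy=12,interpolation=cv2.INTER_CUBIC))"
```

```text
[[ 0.86587463 44.86043217 51.        ]
 [-3.8286076  59.08364978 51.        ]
 [12.43064231  6.97313111 51.        ]]
```

View pics/s4.png

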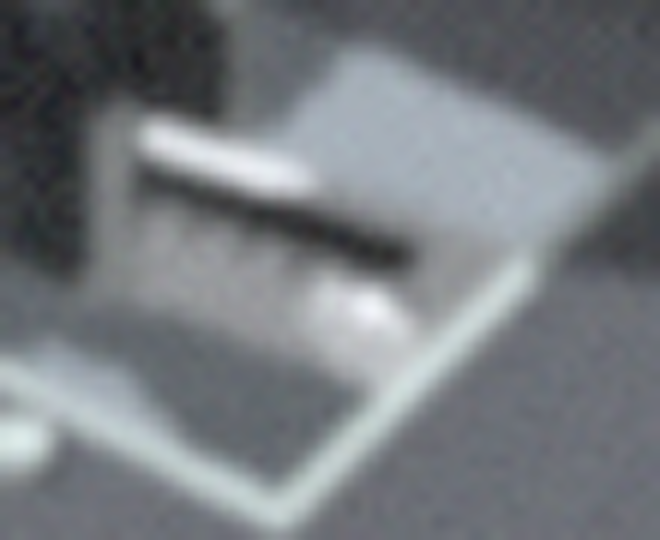

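The black scale stops short of the rail's end. The rail itself still runs under the frame at crop (530,260), so end a is around y≈60–65. I'll slide a little more while raising.

Scaled: -4 mm is -0.08, -3 mm is -0.06.

shift_gripper(
  deltas=[
    [[0,0,0],[0,0,-0.06],0],
    [[0,0,0],[-0.08,0,-0.02],0],
    [[0,0,0],[-0.08,0,-0.02],0],
    [[0,0,0],[-0.08,0,0],0],
    [[0,0,0],[0,0,0],0],
  ],
)

```text
clock: 4.77
eef_pos: [543.6, 55.0, 55.7]
tcp_rot: [3.142, -0.051, 1.302]
contact_force: [0.1, 0.0, -2.8]
opening: 0.251
grasp_force: 98.2
```

```bash
python3 -c "
from h import *
print(tob(pose()[0]))
im=grab_frame('scene')[240:295,345:405,::-1]
cv2.imwrite('pics/s5.png',cv2.resize(cv2.convertScaleAbs(im,alpha=1.8),None,fx=10,fy=10,interpolation=cv2.INTER_CUBIC))"
```

```text
[  2.78256123 -17.50338291  55.73198952]
```

View pics/s5.png

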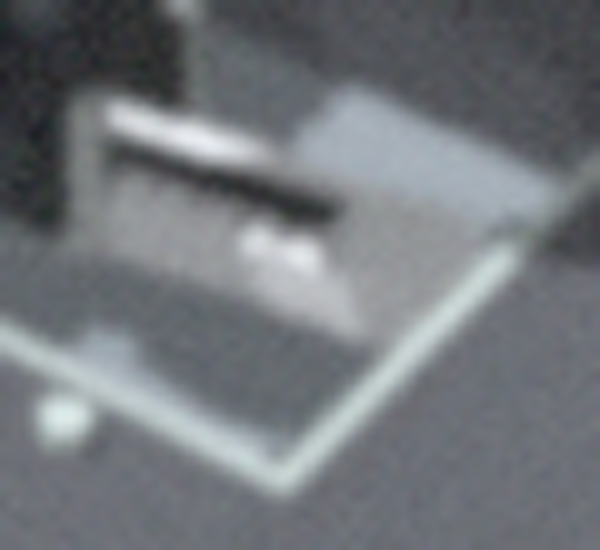

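The rail still reaches the frame edge at crop (500,240), so its end is beyond y≈60 and there is room at the other end. I'll continue sliding and watch the force.

Scaled: -4 mm is -0.08.

shift_gripper(
  deltas=[
    [[0,0,0],[-0.08,0,0],0],
    [[0,0,0],[-0.08,0,0],0],
    [[0,0,0],[-0.08,0,0],0],
    [[0,0,0],[0,0,0],0],
  ],
  only="force",
)

```text
contact_force: [0.3, -0.2, -1.8]
grasp_force: 98.2
```

```bash
cat > prof.py <<'E'
from h import *
# brightness of the rail's top/side along its length, in scene view; rail tilt t, grip pos
np.set_printoptions(linewidth=200)
p=tob(pose()[0]); t=0.15; im=cv2.cvtColor(grab_frame('scene'),cv2.COLOR_RGB2GRAY)
print(p.round(1))
ys=np.arange(20,76,2.)
for x,dz in((-4,-10),(11,-10),(15,-17)):
    P=np.c_[np.full(len(ys),x),ys,p[2]+dz+(ys-p[1])*t]; q=proj('scene',tow(P)).astype(np.float32)
    print(x,cv2.remap(im,q[None,:,0],q[None,:,1],cv2.INTER_LINEAR)[0])
print(ys.astype(int))
E
python3 prof.py
```

```text
[  3.  -29.7  55.2]
-4 [ 79  81  82  82  82  82  82  82  82  84  85  84  80  68  59  58  58  60  62  76  99 110  99  77  63  62  60  61]
11 [124 109  99  90  86  84  83  85  86  85  85  85  84  83  78  69  59  58  61  75 100 111 100  77  65  61  61  63]
15 [104 105 105 104 103 102  93  86  86  85  84  85  82  79  74  73  83  95 107 115 101  79  63  61  62  62  61  61]
[20 22 24 26 28 30 32 34 36 38 40 42 44 46 48 50 52 54 56 58 60 62 64 66 68 70 72 74]
```

End a now shows at y≈48, so the rail's middle is at y≈−65 and the grip is about 35 mm from it. I'll tilt to about 0.26 rad and raise by 19 mm.

shift_gripper(
  deltas=[
    [[0,0.4,0],[0.01,0,-0.1],0],
    [[0,0.6,0],[0.01,0,-0.1],0],
    [[0,0.6,0],[0.01,0,-0.1],0],
    [[0,0.6,0],[0.01,0,-0.08],0],
    [[0,0,0],[0,0,0],0],
  ],
)

```text
clock: 5.62
eef_pos: [541.2, 43.8, 75.0]
tcp_rot: [3.14, -0.163, 1.302]
contact_force: [0.2, -0.5, -2.1]
opening: 0.243
grasp_force: 98.2
```

```bash
python3 - <<'E'
from h import *
np.set_printoptions(linewidth=200)
p=tob(pose()[0]); t=0.26; im=cv2.cvtColor(grab_frame('scene'),cv2.COLOR_RGB2GRAY)
print(p.round(1))
ys=np.arange(0,80,3.)
for x,dz in((-4,-10),(11,-10),(15,-17)):
    P=np.c_[np.full(len(ys),x),ys,p[2]+dz+(ys-p[1])*t]; q=proj('scene',tow(P)).astype(np.float32)
    print(x,cv2.remap(im,q[None,:,0],q[None,:,1],cv2.INTER_LINEAR)[0])
print(ys.astype(int)); print(proj('scene',tow([[3,50,p[2]-17+20.8],[3,-30,80]])))
cv2.imwrite('pics/s6.png',cv2.resize(grab_frame('scene')[160:320,250:470,::-1],None,fx=3.5,fy=3.5,interpolation=cv2.INTER_CUBIC))
E
```

```text
[  3.5 -28.9  75. ]
-4 [62 60 59 62 62 61 69 78 79 80 80 79 81 83 77 58 48 46 46 46 48 47 44 39 35 42 55]
11 [ 82  99 100 101  89  76  79  78  76  79  87 105 122 119  95  85  87  88  93  96  95  92  88  82  75  68  66]
15 [ 84  87  89  99 106 106  99  89  86  85  86  93 102 104  97  91  94  97  98  97  96  98  98  91  90  98  79]
[ 0  3  6  9 12 15 18 21 24 27 30 33 36 39 42 45 48 51 54 57 60 63 66 69 72 75 78]
[[388.23020941 254.74381927]
 [348.65461794 235.81117787]]
```

shift_gripper(
  deltas=[
    [[0,0,0],[0.12,0,-0.012],0],
    [[0,0,0],[0.2,0,-0.02],0],
    [[0,0,0],[0.2,0,-0.02],0],
    [[0,0,0],[0.2,0,-0.02],0],
    [[0,0,0],[0,0,0],0],
  ],
  only="force|pos",
)

```text
eef_pos: [551.3, 80.2, 84.5]
contact_force: [0.1, 0.4, -1.8]
grasp_force: 98.2
```

```bash
python3 - <<'E'
from h import *
print(tob(pose()[0]))
E
```

```text
[ 3.33649284  8.86626404 84.49286599]
```

shift_gripper(
  deltas=[
    [[0,0,0],[0.2,0,-0.024],0],
    [[0,0,0],[0.2,0,-0.024],0],
    [[0,0,0],[0.2,0,-0.024],0],
    [[0,0,0],[0.2,0,-0.024],0],
    [[0,0,0],[0,0,0],0],
  ],
  only="force|pos",
)

```text
eef_pos: [561.6, 117.2, 95.7]
contact_force: [0.2, 0.5, -1.9]
grasp_force: 98.2
```

```bash
python3 - <<'E'
from h import *
print(tob(pose()[0]))
cv2.imwrite('pics/s7.png',cv2.resize(grab_frame('scene')[130:330,230:490,::-1],None,fx=3,fy=3,interpolation=cv2.INTER_CUBIC))
E
```

```text
[ 3.16228099 47.20291928 95.74723885]
```

View pics/s7.png

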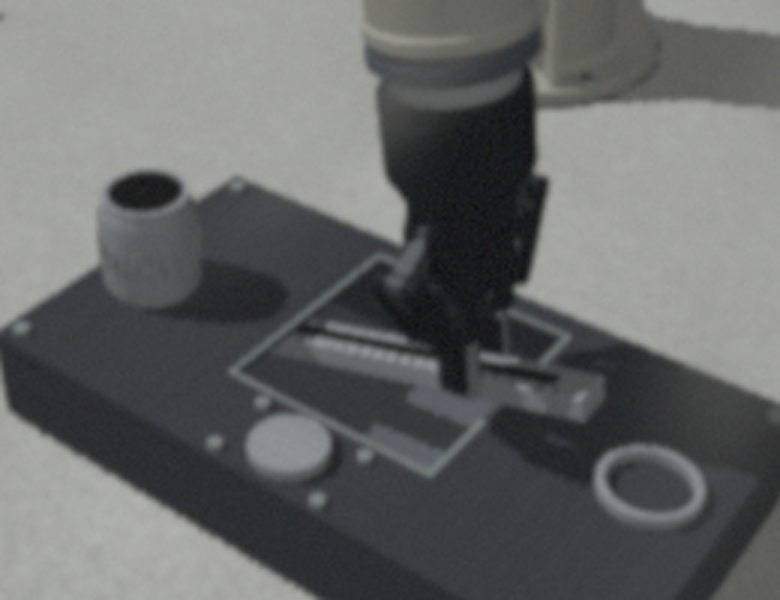

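End a is out and clear above the ring at crop (605,380), and the lens and ring are untouched. I'll keep pulling along the axis, then raise.

Scaled: 11 mm is 0.22, 6 mm is 0.12.

shift_gripper(
  deltas=[
    [[0,0,0],[0.2,0,-0.022],0],
    [[0,0,0],[0.22,0,-0.024],0],
    [[0,0,0],[0.24,0,-0.026],0],
    [[0,0,0],[0.24,0,-0.026],0],
    [[0,0,0],[0.12,0,-0.012],0],
  ],
  only="force|pos",
)

```text
eef_pos: [574.5, 164.9, 109.3]
contact_force: [0.1, 0.1, -1.6]
grasp_force: 98.2
```

shift_gripper(
  deltas=[
    [[0,0,0],[0.08,0,-0.16],0],
    [[0,0,0],[0.04,0,-0.24],0],
    [[0,0,0],[0.06,0,-0.4],0],
    [[0,0,0],[0.06,0,-0.4],0],
    [[0,0,0],[0.06,0,-0.4],0],
  ],
  only="force|pos",
)

```text
eef_pos: [573.9, 164.5, 191.7]
contact_force: [0.9, 0.4, -2.9]
grasp_force: 98.3
```

shift_gripper(
  deltas=[
    [[0,0,0],[0.06,0,-0.4],0],
    [[0,-1,0],[0,0,-0.3],0],
    [[0,-1.4,0],[0,0,-0.2],0],
    [[0,-1.4,0],[0,0,-0.16],0],
    [[0,-1.4,0],[0,0,-0.08],0],
  ],
)

```text
clock: 7.85
eef_pos: [573.7, 160.3, 250.1]
tcp_rot: [3.137, 0.101, 1.3]
contact_force: [0.5, 1.0, -3.0]
opening: 0.246
grasp_force: 98.2
```

```bash
python3 - <<'E'
from h import *
np.set_printoptions(linewidth=200,suppress=True)
p,Q=pose(); print(tob(p))
im=grab_frame('scene'); cv2.imwrite('pics/s8.png',im[:,:,::-1])
cv2.imwrite('pics/t8.png',grab_frame('top')[:,:,::-1])
E
```

```text
[  3.08279153  91.99426247 250.07020498]
```

```bash
python3 - <<'E'
from h import *
np.set_printoptions(linewidth=250)
im=cv2.cvtColor(grab_frame('scene'),cv2.COLOR_RGB2GRAY)
zs=np.arange(214,256,2.); print("     ",zs.astype(int))
for y in range(-80,200,12):
    P=np.c_[np.full(len(zs),15.5),np.full(len(zs),y),zs]; q=proj('scene',tow(P)).astype(np.float32)
    print(y,cv2.remap(im,q[None,:,0],q[None,:,1],cv2.INTER_LINEAR)[0])
E
```

```text
[214 216 218 220 222 224 226 228 230 232 234 236 238 240 242 244 246 248 250 252 254]
-80 [161 161 161 160 160 162 161 162 162 161 162 161 162 162 161 161 161 162 161 162 161]
-68 [161 160 161 163 162 154 145 142 142 143 143 150 157 161 161 162 162 162 161 160 160]
-56 [164 163 164 162 157 141 123 111 108 110 113 121 137 147 147 146 149 155 160 163 161]
-44 [163 164 163 161 157 144 125 113 109 110 111 117 129 139 136 137 142 143 145 149 155]
-32 [162 161 162 160 159 149 131 116 113 112 112 118 128 131 119  91  71  91 124 144 154]
-20 [161 161 161 162 158 146 129 117 114 113 114 118 129 136 119  93  77  90 124 146 155]
-8 [162 162 161 160 157 148 131 117 114 115 117 119 127 135 131 106  86  95 121 136 135]
4 [164 164 163 161 159 150 132 117 111 113 115 117 125 128 123 107  89  95 117 132 137]
16 [164 165 164 163 160 150 129 112 108 108 110 113 127 135 124 102  85  92 117 133 141]
28 [169 166 165 164 165 154 131 110 104 105 105 109 124 136 131 105  77  83 111 134 142]
40 [166 164 164 162 160 153 132 111 103 103 104 108 119 126 118  95  63  64 102 124 133]
52 [164 162 161 162 162 154 13
[... 435 characters left out ...]
2 161 156 136 106  85  85  86  84  85  82  76  67  45  43  87 116  99]
124 [161 162 163 163 162 158 139 108  88  83  85  85  85  86  82  70  45  41  85 130 154]
136 [161 160 162 162 161 158 142 111  88  86  85  85  86  87  87  75  52  34  56 102 144]
148 [163 161 162 160 160 159 144 114  96  99 104 108 112 123 118  94  80  70  68  86 121]
160 [161 160 159 161 161 160 150 127 111 109 109 109 115 130 142 136 111  94  92  96 116]
172 [159 159 159 157 157 158 158 158 158 158 158 157 158 156 154 153 154 154 152 154 156]
184 [158 158 160 159 156 160 161 160 158 158 160 160 161 161 160 159 158 158 159 158 158]
196 [161 160 160 160 161 161 160 159 160 161 162 165 161 160 161 160 161 160 160 161 160]
```

The rail is level to about 0.005 rad, spans y −66 to 167, and its underside is about 159 mm above the base top. I'll let it settle, then check the lens and ring for any shift.

shift_gripper(
  deltas=[
    [[0,0,0],[0,0,0],0],
    [[0,0,0],[0,0,0],0],
    [[0,0,0],[0,0,0],0],
    [[0,0,0],[0,0,0],0],
    [[0,0,0],[0,0,0],0],
  ],
)

```text
clock: 8.42
eef_pos: [572.9, 160.6, 246.7]
tcp_rot: [3.141, 0.098, 1.302]
contact_force: [-0.4, -1.1, -1.9]
opening: 0.251
grasp_force: 98.3
```

```bash
python3 - <<'E'
from h import *
a=cv2.imread('pics/scene0.png',0); b=cv2.cvtColor(grab_frame('scene'),cv2.COLOR_RGB2GRAY)
for n,(x0,x1,y0,y1) in dict(lens=(255,305,182,238),ring=(422,472,270,310)).items():
    s,_=cv2.phaseCorrelate(a[y0:y1,x0:x1].astype(float),b[y0:y1,x0:x1].astype(float)); print(n,s,cv2.absdiff(a,b)[y0:y1,x0:x1].mean())
print(abs(r.sense()["qvel"]).max())
E
```

```text
lens (0.05866708710836477, 0.04339687250499935) 4.725714285714286
ring (-0.02349349328282102, -0.053942889284247286) 3.8725
0.005244711283713415
```

```bash
python3 -c "
from rig import r, grab_frame, camera_params
print(r.sign_off())"
```

```text
the job is handed in; nothing more can be done
None
```

The rail came out with the end farther from the lens (end a) first and is now held still and level in the gripper, about 15 cm above the base's top; the lens and ring show no measurable shift, and the job is handed in at about 8.5 s.

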